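# Put the drill battery away in its case

### The arm

A 7-joint arm with a two-finger parallel gripper is mounted at the origin on the work surface. World frame = base frame: x ahead of the robot, y to its left, z up, the work surface at z = 0. Lengths are in m, angles in rad, forces in N, time in s.
With the tool pointing down it reaches from about 0.425 to 0.95 m from the base axis. Payload 4.7 kg.
Tool frame: the origin (TCP) lies between the finger pads; the fingertips stand 25 mm ahead of it and the grasp point (between the pads) lies 6 mm ahead of it; z points along the fingers, y is the line along which they close (so a half turn about z gives the same grasp; the last joint's range is limited). The gripper opens to 85 mm and grips with 20 to 120 N. Pads are 22 mm wide; open, the fingers measure 114 mm over their backs; the gripper's body (76 mm by 85 mm) begins 54 mm behind the grasp point. The pads swing forward as they close: fully open they stand 13 mm farther back than shut.
Start: joints at [-1.15, 0.469, -0.049, 1.532, 0.024, 1.141, -0.082], TCP at [0.293, 0.608, 0.256] pointing down, gripper open.
Joint ranges: [-2.59, 2.59], [-0.33, 1.99], [-1.39, 1.29], [0.1, 2.45], [-1.04, 4.18], [0.21, 1.99], [-2.66, 2.66]. Speed limits (rad/s): [2.57, 2.57, 3.14, 3.14, 3.14, 3.14, 3.14].

### API

Orientations are given as a 3x3 rotation matrix whose columns are the frame's x, y, z axes.
In Python, from rig import * gives the robot as it stands. Calls block until the motion is done:
- movep(position, orientation): joint-space move of the TCP to a pose.
- move_l(position, attitude=None, feed=0.15, until_force=None): straight line of the TCP; attitude=None keeps the orientation; feed is the mean speed in m/s. With until_force (N) it stops when the force on the tool has changed by that much, and returns True; else False.
- move_joints(angles): joint-space move.
- command_gripper(opening, newtons=None): finger opening in m; newtons is the grip in N (None keeps the last); returns when the fingers have stopped.
- sleep(seconds).
- inverse_kinematics(position, orientation): joint angles nearest the present ones, or None.
- sense(): the state.
- camera(name): name is "side" or "top" or "wrist"; returns (picture, depth): 480x640x3 uint8, red, green, blue; 480x640 float32, m along the optical axis (not along the pixel's ray), 0 where there is no reading.
- camera_params(name): a dict with "K" (3x3 intrinsics, pixels), "position" and "rotation" of the camera in the world; the wrist camera has in their place "tool_from_camera" (4x4, takes a point from camera to tool coordinates, whose origin is the TCP and whose axes are the flange's). Camera axes: x right, y down, z forward; pixel columns grow to the right and rows downward; lengths in m; the calibration is good to about 2 mm. The wrist camera is an equidistant fisheye: a pixel r from the principal point sees the ray r / f radians off the axis. A picture is of the moment at which its call begins: read the wrist's pose just before it. camera_params takes no time and is no camera call.
A pose or a line that the arm cannot do raises Unreachable and nothing moves.
- finish_job(): hands the job in; it is judged then, once.
The state is a dict: "time_s": time; "joint_pos": joint angles; "qd": joint speeds; "joint_efforts": joint torques, N m; "position": TCP position; "tcp_rot": TCP orientation; "wrist_force": force on the tool from outside, world axes, zero at the start; "ft_torque": the same for the moment, N m; "finger_gap": finger opening in m; "gripper_force": force on a finger pad.
Only numpy, scipy, OpenCV 4.12 (cv2) and the standard library are available. Lean on these libraries where they do the work, as an engineer would, in place of code of your own. Each camera call takes 0.05 s, during which the arm holds its last target. There are 200 camera calls.

### The job

Take the blue drill battery pack out of the leaning bin and set it gently (do not let it fall) on its base, contacts up, in the open green case; let go of it, then fold the yellow lid fully shut without slamming it. Leave the other two things in the bin, the jar and the roll of tape where they are.

Things in the scene. Friction and masses are not known exactly. Their poses are not given: they have to be found in the camera images.
- bin: Grey bin with a clear back wall, fixed on wedges, mouth facing up and to the robot. Origin on the bench under the middle of 3 places in a row along its y, 108 mm apart. Its floor climbs towards its +x (away from the robot) at 0.45 rad (26 deg) and lies 41 mm above the origin. Inside, square to the floor: width 330, front wall 40, sides 55, back wall 60 mm high.
- bin_place (a point): Point on the bin's floor in the middle place, 41 mm above bin; axes as bin (level). Along the slope each thing reaches 23 mm either side of its place; then come 42 mm of free floor up to the back wall. Below it, it rests on a ledge 7 mm high, 5 mm wide, then 42 mm of free floor down to the front wall.
- pack: Blue battery pack, to be put away: 46 mm (its x) by 90 (its y) by 42 high, plus a black contact rail on top 30 wide (x), 90 long, 10 high; 52 mm high in all, about 0.35 kg. Origin at the centre of its underside, z towards the contacts. In the bin it lies on the sloping floor, length along the bin's y, z square to the floor, x up the slope.
- block: Orange sanding block with a dark rubber sole, 46 x 90 x 38 mm, lying in another place of the bin in the same way. Origin at the centre of its underside. To be left alone.
- stone: Sharpening stone, brick-red on grey, 46 x 90 x 38 mm, lying in the third place of the bin in the same way. Origin at the centre of its underside. To be left alone.
- case: Green open-topped case fixed to the bench. Outside 150 mm (its x) by 160 mm (its y), 68 mm high; walls and floor 5 mm thick. Origin at the centre of its underside, on the bench, z up. The lid's hinge runs along its +x rim; its x axis points roughly to the robot's right (-y).
- lid (a joint): Angle of the yellow lid in rad: 0 shut (flat on the rim), 1.57 upright, more leans outward; stop at 2.0. Starts open, near upright. Stiff hinge: stays where it is left, needs about 2 N at the free edge. The lid is a panel 150 x 160 x 8 mm; shut, its top is 76 mm above the bench. A black tab 50 mm wide sticks out 12 mm beyond the middle of its free edge.
- lid_hinge (a point): Point on the hinge axis, 69 mm above the bench, at the middle of the case's +x rim; its axes turn with the lid: y along the hinge axis; -x points from the hinge across the lid to its free edge; z is square to the lid, towards its outer face.
- lid_edge (a point): Middle of the lid's free edge, on its outer face (150 mm from the hinge axis, 8 mm along the lid's z).
- jar: Amber glass jar with a red cap, 68 mm across, 95 mm high, standing on the bench. Origin at the centre of its underside. To be left alone.
- tape: Black roll of tape lying flat on the bench, 96 mm across, 24 mm high. Origin at the centre of its underside. To be left alone.
Things that resemble listed ones, but are neither listed nor needed, are in the scene too. Of the things that look like the pack, the middle-sized one is meant.

How it is judged:
On the way:
1. the battery pack stands on its base, contacts up, on the floor of the case, let go, with the lid still open (x of pack in the frame of case between -0.06 and 0.06 m and y of pack in the frame of case between -0.065 and 0.065 m and z of pack in the frame of case between 0 and 0.012 m and angle between pack's own z axis and vertical below 0.15 rad and linear speed of pack below 0.03 m/s and contact force between the fingers and pack below 0.2 N and value of joint lid above 1 rad), for 0.2 s.
At the end, for the whole second after the job is handed in: Pack at rest and untouched on the case floor, contacts up (within 0.15 rad, underside under 12 mm above the bench, centre within 60 mm in x and 65 mm in y of the case centre); lid shut within 0.06 rad, at rest; block, stone, jar and tape within 30 mm of their starts (x of pack in the frame of case between -0.06 and 0.06 m and y of pack in the frame of case between -0.065 and 0.065 m and z of pack in the frame of case between 0 and 0.012 m and angle between pack's own z axis and vertical below 0.15 rad and linear speed of pack below 0.03 m/s and contact force between the fingers and pack below 0.2 N and value of joint lid below 0.06 rad and velocity of joint lid above -0.1 rad/s and not (distance of block from where it was at the start of the episode above 0.03 m) and not (distance of stone from where it was at the start of the episode above 0.03 m) and not (distance of jar from where it was at the start of the episode above 0.03 m) and not (distance of tape from where it was at the start of the episode above 0.03 m)).
It fails at once if the pack is dropped (moves faster than 0.6 m/s with the fingers off it) (linear speed of pack above 0.6 m/s and contact force between the fingers and pack below 0.1 N).
It fails at once if the lid is slammed (closes faster than 4 rad/s) (velocity of joint lid below -4 rad/s).
It fails at once if the sanding block, the stone, the jar or the tape is moved more than 30 mm (distance of any of block, stone, jar, tape from where it was at the start of the episode above 0.03 m).
It also fails if it takes over 58 s, if anything falls off the work surface, if the arm or the gripper's body presses on something with over 40 N, if the wrist force passes 120 N, or if a joint passes its speed limit or range.

## Working session

There is one attempt and no reset: what is moved stays moved. The work goes in short steps, each a Python script; the robot and the scene stay as the last script left them, time stands still between calls to the robot, and variables do not carry over. Pictures are saved under pics/ and viewed, at most 10 in all, crops included, and the job is handed in when it is done.

```bash
ls; mkdir -p pics
python3 - <<'E'
from rig import *
import cv2,numpy as np
for n in ("side","top"):
    p,d=camera(n); cv2.imwrite(f"pics/{n}0.png",p[:,:,::-1]); np.savez(f"{n}0.npz",p=p,d=d)
    c=camera_params(n); print(n,{k:np.round(v,4).tolist() for k,v in c.items() if k in("K","position","rotation")})
print(camera_params("wrist")); print(sense()["time_s"])
E
```

```text
pics
side {'K': [[556.1272, 0.0, 325.9827], [0.0, 556.1272, 240.3035], [0.0, 0.0, 1.0]], 'position': [0.3475, 0.5909, 0.8122], 'rotation': [[-0.9413, -0.2633, 0.211], [-0.3373, 0.7163, -0.6108], [0.0097, -0.6461, -0.7632]]}
top {'K': [[570.1498, 0.0, 313.6383], [0.0, 570.1498, 230.9046], [0.0, 0.0, 1.0]], 'position': [0.4423, -0.0324, 1.0233], 'rotation': [[0.0129, -0.9953, 0.0958], [-0.9999, -0.0133, -0.0041], [0.0054, -0.0958, -0.9954]]}
{'K': array([[371.64829954,   0.        , 321.84913914],
       [  0.        , 371.64829954, 231.58259488],
       [  0.        ,   0.        ,   1.        ]]), 'tool_from_camera': array([[ 4.76556664e-04, -9.53552201e-01, -3.01227444e-01,
         7.65977979e-02],
       [ 9.99999744e-01,  2.93691853e-04,  6.52351016e-04,
         1.27279057e-03],
       [-5.33582701e-04, -3.01227678e-01,  9.53552097e-01,
        -1.17353753e-01],
       [ 0.00000000e+00,  0.00000000e+00,  0.00000000e+00,
         1.00000000e+00]])}
0.1
```

View pics/top0.png

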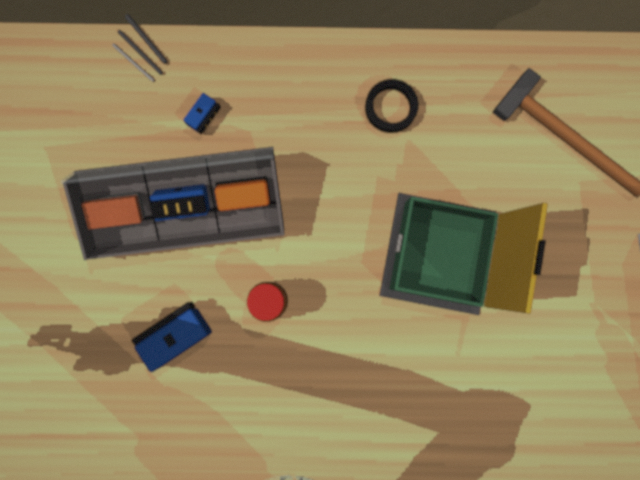

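View pics/side0.png

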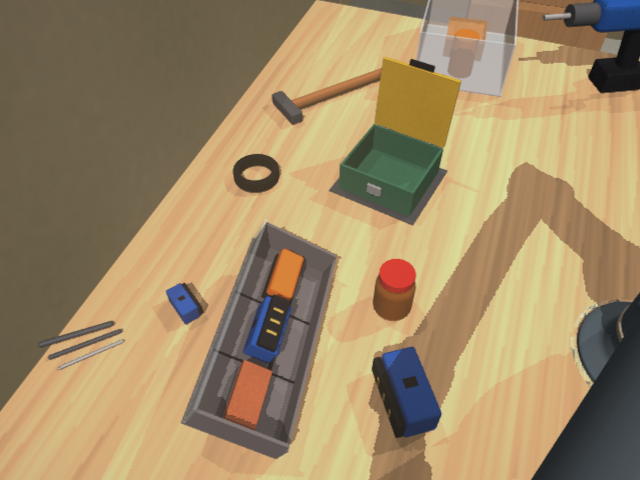

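The top view shows three blue, pack-like things: a small one at (203,113), one in the bin's middle place at (180,203) and a large one at (172,337). The one in the bin is middle-sized and shows its contacts, so it fits. The block is at (242,195), the stone at (112,212), the case at (445,250), the lid at (520,258), the jar at (266,302) and the tape at (392,105).

```bash
cat > h.py <<'E'
import numpy as np,cv2
from rig import *
def load(n):
    z=np.load(f"{n}0.npz"); return z["p"],z["d"],camera_params(n)
def cloud(d,c):
    v,u=np.mgrid[:480,:640]; K=c["K"]
    q=np.stack([(u-K[0,2])/K[0,0]*d,(v-K[1,2])/K[1,1]*d,d],-1)
    return q@np.array(c["rotation"]).T+c["position"]
def tri(pa,ca,pb,cb):
    def P(c):
        R=np.array(c["rotation"]).T; return c["K"]@np.c_[R,-R@c["position"]]
    X=cv2.triangulatePoints(P(ca),P(cb),np.array(pa,float).reshape(2,1),np.array(pb,float).reshape(2,1)).ravel(); return X[:3]/X[3]
def plane(P):
    for _ in range(4):
        m=P.mean(0); n=np.linalg.svd(P-m,full_matrices=False)[2][2]; r=(P-m)@n; P=P[abs(r)<max(.003,1.5*r.std())]
    return m,n*np.sign(n[2]+1e-9),r.std()
def blob(p,lo,hi,box):
    h=cv2.cvtColor(p,cv2.COLOR_RGB2HSV); m=cv2.inRange(h,lo,hi); k=np.zeros_like(m); x0,y0,x1,y1=box; k[y0:y1,x0:x1]=255; return m&k
BOX={"top":{"stone":(80,190,145,235),"block":(210,170,275,215),"pack":(140,180,215,225)},
"side":{"stone":(215,350,285,435),"block":(255,240,315,305),"pack":(235,285,300,370)}}
E
python3 - <<'E'
from h import *
np.set_printoptions(precision=4,suppress=True)
D={n:load(n) for n in("top","side")}
im=np.vstack([cv2.resize(D["top"][0][150:265,60:290],None,fx=2.6,fy=2.6,interpolation=2)[:,:,::-1],cv2.resize(D["side"][0][250:370,200:430],None,fx=2.6,fy=2.6,interpolation=2)[:,:,::-1]])[:600]
cv2.imwrite("pics/crop.png",im)
rng={"stone":((0,110,60),(9,255,255)),"block":((8,140,60),(20,255,255)),"pack":((105,110,30),(125,255,255))}
for o in rng:
    cs=[]
    for n in D:
        p,d,c=D[n]; m=blob(p,*rng[o],BOX[n][o]); W=cloud(d,c)
        P=W[(cv2.erode(m,np.ones((3,3)))>0)&(d>0)]; mm,nn,s=plane(P)
        ct=max(cv2.findContours(m,0,2)[0],key=cv2.contourArea); r=cv2.minAreaRect(ct); cs.append(r[0])
        print(o,n,len(P),"plane",mm,nn,s,"rect",np.round(r[0],1),np.round(r[1],1),round(r[2],1), "mean",P.mean(0))
    print(o,"tri",tri(cs[0],D["top"][2],cs[1],D["side"][2]))
# gold contacts
for n in D:
    p,d,c=D[n]; m=blob(p,(18,90,110),(38,255,255),BOX[n]["pack"]); 
    k,_,st,ce=cv2.connectedComponentsWithStats(m); W=cloud(d,c); print(n,st[1:,4],ce[1:].round(1).tolist(),[W[int(y+.5),int(x+.5)] for x,y in ce[1:]])
# case + lid
for n in D:
    p,d,c=D[n]; W=cloud(d,c)
    hsv=cv2.cvtColor(p,cv2.COLOR_RGB2HSV)
    g=cv2.inRange(hsv,(65,60,20),(95,255,255)); P=W[(g>0)&(d>0)]; 
    rim=P[(P[:,2]>.062)&(P[:,2]<.075)]; r=cv2.minAreaRect(rim[:,:2].astype(np.float32)*1000); print(n,"rim",len(rim),rim[:,2].mean(),np.round(r[0],1),np.round(r[1],1),round(r[2],2))
    y=blob(p,(18,150,60),(30,255,255),(480,190,550,320) if n=="top" else (370,50,465,150)); P=W[(cv2.erode(y,np.ones((3,3)))>0)&(d>0)]; print("lid",len(P),*plane(P),P.min(0),P.max(0))
print(sense()["tcp_rot"])
E
```

```text
stone top 1149 plane [0.5602 0.3023 0.076 ] [-0.4333 -0.0565  0.8995] 0.0013523586267355288 rect [111.1 212. ] [29.1 58.4] 83.2 mean [0.5603 0.3023 0.076 ]
stone side 1804 plane [0.5587 0.3045 0.074 ] [-0.4251 -0.0628  0.9029] 0.001190877518939478 rect [248.4 394.1] [34.5 63. ] 19.0 mean [0.5588 0.3044 0.074 ]
stone tri [0.5604 0.3039 0.0714]
block top 1257 plane [0.5914 0.0849 0.0762] [-0.4061 -0.061   0.9118] 0.0013769680938631515 rect [241.6 194.7] [27.2 54.2] 83.3 mean [0.5928 0.085  0.0763]
block side 1057 plane [0.5896 0.0893 0.0739] [-0.4111 -0.0464  0.9104] 0.001261463325029369 rect [285.2 274.2] [27.2 49. ] 18.4 mean [0.5904 0.0925 0.0738]
block tri [0.5939 0.0866 0.065 ]
pack top 509 plane [0.5878 0.19   0.0853] [-0.3876 -0.0634  0.9196] 0.0018613327938616806 rect [178.8 202.6] [30.5 58.3] 82.9 mean [0.5902 0.188  0.0833]
pack side 541 plane [0.5846 0.2081 0.0801] [-0.8105 -0.0903  0.5788] 0.002357822864054298 rect [268.2 329.1] [33.1 62.3] 19.3 mean [0.5829 0.2153 0.0752]
pack tri [0.5789 0.1928 0.0636]
top [25 24 26] [[177.4, 207.6], [189.4, 205.8], [165.3, 209.0]] [array([0.5671, 0.1894, 0.0905]), array([0.5711, 0.1704, 0.0872]), array([0.5655, 0.2098, 0.0876])]
side [37 35 40] [[278.2, 310.0], [274.6, 320.8], [271.2, 332.0]] [array([0.5702, 0.1684, 0.0863]), array([0.5669, 0.188 , 0.0859]), array([0.5638, 0.2098, 0.0898])]
top rim 1089 0.06840785185604796 [ 504.  -258.3] [149.3 159. ] 79.76
lid 4254 [ 0.487  -0.3417  0.1582] [0.1773 0.9788 0.1028] 0.0007425515983442267 [ 0.411  -0.3662  0.0773] [ 0.5638 -0.3209  0.2249]
side rim 314 0.06692934297783547 [ 493.3 -258.7] [153.8 141.4] 78.75
lid 4863 [ 0.486  -0.3411  0.149 ] [0.1761 0.9793 0.0998] 0.0014279755366300773 [ 0.4108 -0.3644  0.0698] [ 0.5643 -0.3179  0.2194]
[[-0.9006  0.4347 -0.0007]
 [ 0.4347  0.9006 -0.0017]
 [-0.0001 -0.0018 -1.    ]]
```

View pics/crop.png

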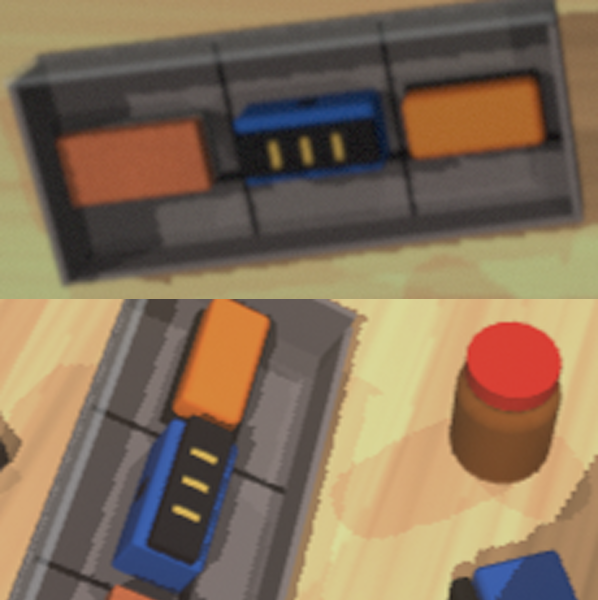

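The crop confirms it: the blue pack with three gold contacts up on a black rail is in the middle place, with the stone on its left and the block on its right. I'll triangulate the contacts, check reachability, and then grasp.

```bash
cat >> h.py <<'E'
def unit(v): return np.array(v,float)/np.linalg.norm(v)
a=.45; yw=np.radians(8.2)
u=np.array([np.cos(a)*np.cos(yw),np.cos(a)*np.sin(yw),np.sin(a)]); v=np.array([-np.sin(yw),np.cos(yw),0]); n=np.cross(u,v)
RB=np.c_[v,u,-n]
CX=unit([-.179,-.984,0]); CY=np.cross([0,0,1],CX); CC=np.array([.504,-.258,0]); RC=np.c_[-CX,CY,[0,0,-1]]
E
python3 - <<'E'
from h import *
np.set_printoptions(precision=4,suppress=True)
T=camera_params("top");S=camera_params("side")
g=[tri(x,T,y,S) for x,y in (((177.4,207.6),(274.6,320.8)),((189.4,205.8),(278.2,310.)),((165.3,209.),(271.2,332.)))]; print(np.array(g))
F=np.mean(g,0)-.052*n; print("floor from gold",F)
F2=np.array([.5755,.195,.075])-.038*n; print("floor from neighbours",F2)
F=(F+F2)/2
for off in (.034,.13,.16): print(inverse_kinematics(F+off*n,RB))
for z in (.04,.25): print(inverse_kinematics(CC+[0,0,z],RC))
E
```

```text
[[0.5675 0.1892 0.0881]
 [0.5704 0.1694 0.0881]
 [0.5647 0.209  0.0882]]
floor from gold [0.5899 0.1924 0.0413]
floor from neighbours [0.5919 0.1974 0.0408]
[-0.2567  0.4903 -0.2442  2.1344  1.2213  0.2611 -1.4605]
[-0.7802  0.2785  0.3498  2.1977  0.1705  0.256  -0.476 ]
[-0.8032  0.2104  0.3549  2.2004  0.2161  0.3227 -0.5187]
[-0.1918  0.732   0.8272  1.9998 -0.7892  0.7657  0.9366]
[-0.315   0.412   0.9508  1.8428 -0.3782  1.0812  0.5988]
```

Run:
```python
from h import *
np.set_printoptions(precision=4,suppress=True)
F=np.array([.5905,.194,.041])
command_gripper(.072,60)
movep(F+.16*n,RB)
try:
    print("hit",move_l(F+.034*n,feed=.08,until_force=8))
except Unreachable as e: print("unreach",e); raise SystemExit
s=sense(); print(s["time_s"],s["position"]-F,(s["position"]-F)@n,s["wrist_force"])
command_gripper(.03,60)
s=sense(); print(s["finger_gap"],s["gripper_force"],s["wrist_force"],s["joint_pos"],s["time_s"])
p,d=camera("side"); cv2.imwrite("pics/side1.png",p[:,:,::-1])
```

```text
unreach the arm cannot follow that straight line within its joint ranges
```

Run:
```python
from h import *
np.set_printoptions(precision=3,suppress=True)
F=np.array([.5905,.194,.041])
print(sense()["joint_pos"])
for name,R in (("RB",RB),("flip",np.c_[-v,-u,-n])):
    for off in (.16,.12,.09,.06,.034): print(name,off,inverse_kinematics(F+off*n,R))
```

```text
[-0.803  0.21   0.354  2.2    0.216  0.322 -0.517]
RB 0.16 [-0.802  0.209  0.355  2.202  0.216  0.322 -0.517]
RB 0.12 [-0.756  0.299  0.329  2.196  0.178  0.235 -0.482]
RB 0.09 [-0.429  0.357 -0.048  2.171  0.713  0.241 -0.992]
RB 0.06 [-0.26   0.434 -0.244  2.15   1.067  0.272 -1.316]
RB 0.034 [-0.255  0.49  -0.244  2.136  1.224  0.26  -1.462]
flip 0.16 [ 0.469  0.447 -1.17   2.14   1.104  0.673  1.854]
flip 0.12 [-1.228  0.421  0.942  2.218 -0.823  0.307 -2.657]
flip 0.09 [-1.104  0.461  0.805  2.206 -0.927  0.255 -2.561]
flip 0.06 [ 0.416  0.766 -1.182  2.116  1.502  0.83   1.6  ]
flip 0.034 [ 0.303  0.716 -0.996  2.106  1.514  0.699  1.562]
```

Run:
```python
from h import *
np.set_printoptions(precision=3,suppress=True)
F=np.array([.5905,.194,.041]); fl=np.c_[-v,-u,-n]
move_l(F+.16*n+[0,0,.12])
j=[0.469,0.447,-1.17,2.14,1.104,0.673,1.854-np.pi]
move_joints(j)
s=sense(); print(s["time_s"],s["position"]-F-.16*n, np.abs(s["tcp_rot"]-RB).max(), s["wrist_force"])
for off in (.16,.12,.09,.06,.034): print(off,inverse_kinematics(F+off*n,RB))
```

```text
4.525 [ 0. -0. -0.] 0.0005015632199971976 [0.305 0.441 0.071]
0.16 [ 0.469  0.447 -1.17   2.14   1.104  0.673 -1.288]
0.12 [ 0.379  0.515 -1.07   2.138  1.231  0.653 -1.389]
0.09 [ 0.318  0.563 -0.997  2.132  1.318  0.636 -1.458]
0.06 [ 0.26   0.607 -0.922  2.122  1.401  0.614 -1.523]
0.034 [ 0.211  0.644 -0.855  2.111  1.468  0.592 -1.578]
```

Good branch. Descend and grasp.

Run:
```python
from h import *
np.set_printoptions(precision=4,suppress=True)
F=np.array([.5905,.194,.041])
print("hit",move_l(F+.034*n,feed=.08,until_force=8))
s=sense(); print(s["time_s"],(s["position"]-F)@n,s["wrist_force"])
command_gripper(.03,60)
s=sense(); print(s["finger_gap"],s["gripper_force"],s["wrist_force"],s["joint_pos"],s["time_s"])
p,d=camera("side"); cv2.imwrite("pics/side1.png",p[:,:,::-1])
```

```text
hit False
6.25 0.03435948661394018 [0.0645 0.3035 0.3564]
0.04520867434117385 62.28423357009888 [-3.1104 -1.9691  5.3668] [ 0.2584  0.6765 -0.9264  2.1089  1.4919  0.6441 -1.5813] 6.6
```

View pics/side1.png

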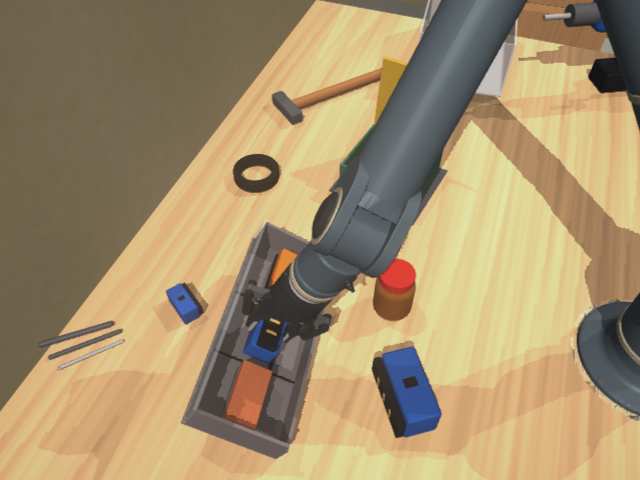

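The fingers hold the pack around (268,335) with a 45 mm gap, and nothing else has moved. Lift.

Run:
```python
from h import *
np.set_printoptions(precision=3,suppress=True)
F=np.array([.5905,.194,.041])
command_gripper(.03,80)
move_l(F+.06*n,feed=.04); move_l(F+.16*n,feed=.1); move_l(F+.16*n+[-.02,-.02,.1],feed=.15)
s=sense(); print(s["time_s"],s["finger_gap"],s["gripper_force"],s["wrist_force"],s["ft_torque"],s["joint_pos"])
for p,R in (([.5,.0,.3],RC),(CC+[0,0,.27],RC),(CC+[0,0,.04],RC)): print(inverse_kinematics(np.array(p),R))
p,d=camera("side"); cv2.imwrite("pics/side2.png",p[100:,100:500,::-1])
```

```text
9.6583 0.04496792158598814 82.22308874130249 [-0.544  0.016 -3.989] [-0.099  0.788  0.004] [ 0.773  0.219 -1.36   2.073  0.628  0.686 -0.821]
[ 0.805  0.298 -1.068  1.84   0.283  1.169 -0.538]
[ 1.104  0.427 -0.933  1.742  0.371  1.161 -0.118]
[ 0.952  0.704 -0.754  1.933  0.683  0.779 -0.374]
```

View pics/side2.png

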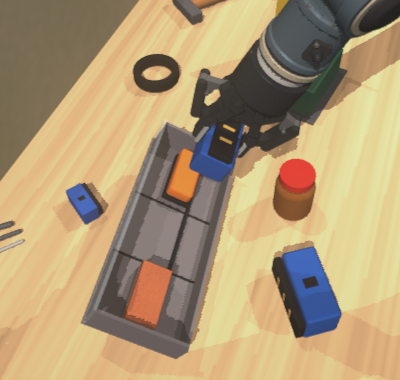

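The pack hangs square between the fingers, and the block (at about (182,175) in the crop) and the stone (150,293) are in place. Now carry it over the case with the elbow on the left, away from the lid.

Run:
```python
from h import *
np.set_printoptions(precision=3,suppress=True)
movep(np.array([.5,0,.3]),RC)
move_joints([-0.315,0.412,0.951,1.843,-0.378,1.081,0.599])
move_l(CC+[0,0,.22],RC)
s=sense(); print(s["time_s"],s["finger_gap"],s["wrist_force"],s["position"])
for z in (.12,.04): print(inverse_kinematics(CC+[0,0,z],RC))
ims=[]
for c in ("side","top"):
    p,d=camera(c); p=p[:,:,::-1]; ims.append(cv2.resize(p[20:260,250:570] if c=="side" else p[130:370,320:640],None,fx=1.25,fy=1.25))
cv2.imwrite("pics/over.png",np.hstack(ims))
```

```text
12.5167 0.044816096708715905 [ 0.321  0.053 -2.762] [ 0.504 -0.258  0.219]
[-0.196  0.571  0.814  1.959 -0.552  0.848  0.739]
[-0.113  0.681  0.704  1.996 -0.674  0.711  0.833]
```

View pics/over.png

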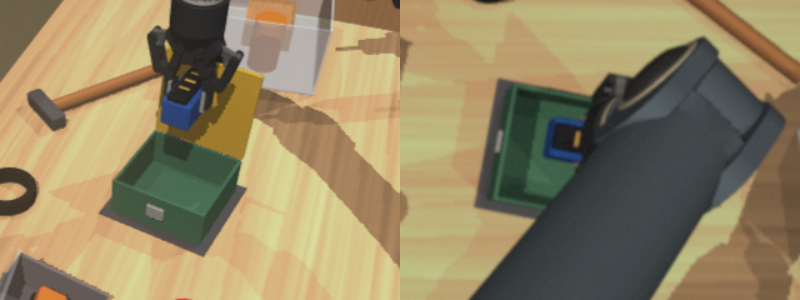

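The pack hangs level with contacts up over the case, at (180,100) in the left half, and the lid is clear. Lower it with a force guard.

Run:
```python
from h import *
np.set_printoptions(precision=4,suppress=True)
print(move_l(CC+[0,0,.055],RC,feed=.08,until_force=10)); print(sense()["position"],sense()["wrist_force"])
print("touch",move_l(CC+[0,0,.034],RC,feed=.02,until_force=3))
s=sense(); print(s["time_s"],s["position"],s["wrist_force"],s["ft_torque"])
```

```text
False
[ 0.5042 -0.2581  0.0553] [-0.2294 -0.1913 -2.893 ]
touch True
15.575 [ 0.5039 -0.258   0.04  ] [-0.4468  0.8917  4.9273] [ 0.1447 -0.0602  0.0183]
```

Contact came at the expected height (TCP 0.040). Release and retreat.

Run:
```python
from h import *
np.set_printoptions(precision=4,suppress=True)
command_gripper(.062,20); sleep(.2)
s=sense(); print(s["time_s"],s["finger_gap"],s["gripper_force"],s["wrist_force"])
move_l(CC+[0,0,.10],RC,feed=.06); move_l(CC+[0,0,.28],RC,feed=.2); command_gripper(0.0,40)
movep(CC+[-.02,.16,.32],RC)
ims=[]
for c in ("side","top"):
    p,d=camera(c); np.savez(f"{c}1.npz",p=p,d=d); p=p[:,:,::-1]; ims.append(cv2.resize(p[20:260,250:570] if c=="side" else p[130:370,320:640],None,fx=1.25,fy=1.25))
    W=cloud(d,camera_params(c)); Q=(W-CC)@np.c_[CX,CY,[0,0,1]]
    b=blob(p[:,:,::-1],(105,110,30),(125,255,255),(0,0,640,480))>0
    k=b&(abs(Q[...,0])<.075)&(abs(Q[...,1])<.08)&(d>0); P=Q[k]; print(c,len(P),P.mean(0),P.min(0),P.max(0))
    y=blob(p[:,:,::-1],(18,150,60),(30,255,255),(480,190,550,320) if c=="top" else (370,50,465,150)); P=W[(cv2.erode(y,np.ones((3,3)))>0)&(d>0)]; print("lid",len(P),*(plane(P) if len(P)>50 else ()))
cv2.imwrite("pics/put.png",np.hstack(ims)); print(sense()["time_s"],sense()["joint_pos"])
```

```text
16.0833 0.06223781042458989 0.0 [-0.437  -0.7616  0.3136]
side 320 [-0.0034 -0.0137  0.041 ] [-0.0457 -0.0241  0.0099] [0.0726 0.021  0.0583]
lid 3024 [ 0.4642 -0.3358  0.1354] [0.1755 0.9793 0.1006] 0.001425315670752623<stdin>:12: RuntimeWarning: Mean of empty slice.
  ret = um.true_divide(
Traceback (most recent call last):
ValueError: zero-size array to reduction operation minimum which has no identity
```

```bash
cat >> h.py <<'E'
Z=np.array([0,0,1.]); HG=CC+.075*CX+.069*Z
def lidpose(th,al,r=.13,clear=0.,flip=1):
    tz=-np.sin(al)*CX-np.cos(al)*Z; ty=flip*CY; tx=np.cross(ty,tz)
    tip=HG+r*(-np.cos(th)*CX+np.sin(th)*Z)+(.008+clear)*(np.sin(th)*CX+np.cos(th)*Z)
    return tip-.025*tz,np.c_[tx,ty,tz]
E
python3 - <<'E'
from h import *
np.set_printoptions(precision=2,suppress=True)
print(sense()["time_s"],sense()["joint_pos"],sense()["position"])
for al in (0,.2,.35):
  for fl in (1,-1):
    print(al,fl)
    for th,c in ((1.67,.06),(1.3,0),(.9,0),(.5,0),(0.,0)): print("  ",th,inverse_kinematics(*lidpose(th,al,clear=c,flip=fl)))
p,d,c=[camera("side")[0],0,0]; p2=camera("top")[0]
cv2.imwrite("pics/put.png",cv2.resize(np.hstack([p[20:260,250:570],p2[130:370,320:640]])[:,:,::-1],None,fx=1.25,fy=1.25))
E
```

```text
19.7083 [-0.82  0.16  1.07  1.91 -0.15  1.16  0.13] [ 0.48 -0.1   0.32]
0 1
   1.67 [-0.02  0.6   0.99  1.73 -0.55  1.12  0.97]
   1.3 [-0.26  0.53  1.05  1.84 -0.52  1.08  0.8 ]
   0.9 [-0.34  0.52  1.03  1.9  -0.52  1.02  0.73]
   0.5 [-0.38  0.55  0.99  1.95 -0.57  0.95  0.71]
   0.0 [-0.36  0.63  0.92  2.   -0.68  0.85  0.76]
0 -1
   1.67 [-0.08  0.66  1.11  1.74 -0.64  1.16 -2.1 ]
   1.3 [-0.3   0.56  1.12  1.84 -0.57  1.1  -2.29]
   0.9 [-0.39  0.57  1.12  1.9  -0.59  1.05 -2.35]
   0.5 [-0.45  0.62  1.11  1.95 -0.67  1.   -2.34]
   0.0 [-0.53  0.88  1.28  2.01 -0.99  1.08 -2.09]
0.2 1
   1.67 [ 0.13  0.64  0.93  1.65 -0.66  1.31  1.06]
   1.3 [-0.1   0.55  0.98  1.79 -0.65  1.24  0.93]
   0.9 [-0.19  0.54  0.97  1.85 -0.67  1.18  0.89]
   0.5 [-0.23  0.57  0.94  1.92 -0.72  1.1   0.88]
   0.0 [-0.2   0.63  0.85  1.97 -0.81  0.99  0.93]
0.2 -1
   1.67 [ 0.04  0.73  1.11  1.66 -0.78  1.38 -1.98]
   1.3 [-0.17  0.62  1.11  1.79 -0.73  1.3  -2.13]
   0.9 [-0.26  0.62  1.11  1.86 -0.76  1.24 -2.17]
   0.5 [-0.32  0.66  1.11  1.92 -0.83  1.18 -2.15]
   0.0 [-0.34  0.78  1.11  1.98 -0.98  1.14 -2.06]
0.35 1
   1.67 [ 0.23  0.69  0.89  1.6  -0.74  1.45  1.12]
   1.3 [ 0.01  0.59  0.92  1.75 -0.73  1.36  1.01]
   0.9 [-0.07  0.57  0.91  1.82 -0.76  1.29  0.97]
   0.5 [-0.1   0.59  0.87  1.89 -0.8   1.21  0.97]
   0.0 [-0.08  0.65  0.78  1.94 -0.88  1.1   1.02]
0.35 -1
   1.67 [ 0.13  0.79  1.11  1.6  -0.87  1.55 -1.91]
   1.3 [-0.08  0.68  1.11  1.75 -0.84  1.45 -2.03]
   0.9 [-0.17  0.67  1.11  1.83 -0.87  1.39 -2.06]
   0.5 [-0.23  0.71  1.11  1.89 -0.94  1.34 -2.04]
   0.0 [-0.15  0.71  0.91  1.94 -0.95  1.17 -2.05]
```

View pics/put.png

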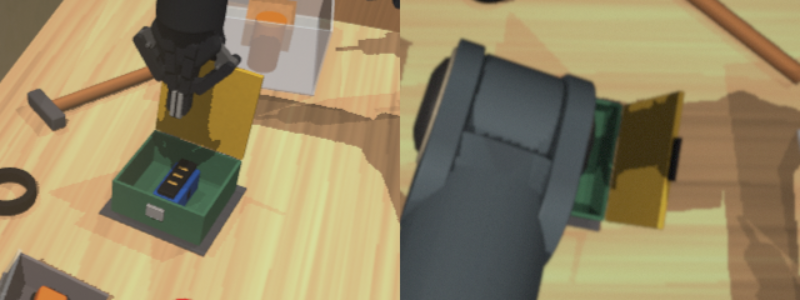

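The pack stands in the middle of the case (at (180,180) in the left half), contacts up, and the lid is open. Now go behind the lid and push it over along its arc.

Run:
```python
from h import *
np.set_printoptions(precision=3,suppress=True)
al=.35
p,R=lidpose(1.67,al,clear=.055)
q=sense()["position"]; move_l([q[0],q[1],.38],feed=.3)
movep(p+[0,0,.16],R); 
print("down",move_l(p,R,feed=.15,until_force=8))
s=sense(); print(s["time_s"],s["position"]-p)
for th in np.arange(1.6,.15,-.15):
    h=move_l(*lidpose(th,al,clear=.0),feed=.08,until_force=15); s=sense(); print(round(th,2),h,s["wrist_force"],round(s["time_s"],1))
    if h: break
```

```text
down False
22.5667 [ 0.    -0.001  0.001]
1.6 False [1.214 0.415 0.696] 23.5
1.45 False [ 0.078 -0.252 -0.078] 23.9
1.3 False [0.656 0.536 0.027] 24.3
1.15 False [ 0.168 -0.473 -0.138] 24.7
1.0 False [-0.173 -0.785  0.586] 25.1
0.85 False [ 1.331  0.405 -0.792] 25.5
0.7 False [ 0.074  1.022 -0.106] 25.9
0.55 False [0.007 0.094 0.064] 26.3
0.4 False [-0.364 -0.113 -0.374] 26.6
0.25 False [0.458 0.217 0.779] 27.0
```

Run:
```python
from h import *
p=camera("side")[0]; p2=camera("top")[0]
cv2.imwrite("pics/lid.png",cv2.resize(np.hstack([p[20:260,250:570],p2[130:370,320:640]])[:,:,::-1],None,fx=1.25,fy=1.25))
```

```text
(no output)
```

View pics/lid.png

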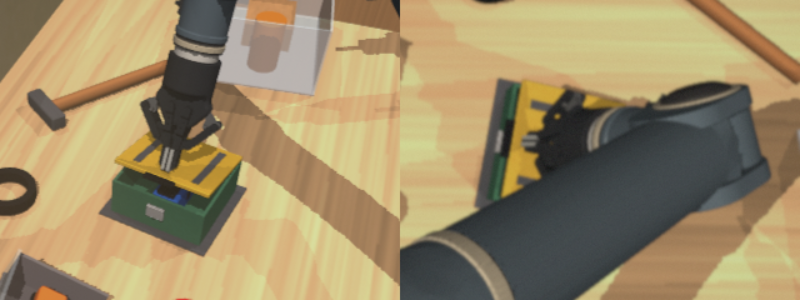

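The fingertips sit on the outer face of the lid, which is nearly shut, with a sliver of blue pack still visible below it. Press it the rest of the way slowly until the rim pushes back, then retreat and measure the angle.

Run:
```python
from h import *
np.set_printoptions(precision=4,suppress=True)
for th in (.1,-.06):
    h=move_l(*lidpose(th,.35),feed=.03,until_force=12); s=sense(); print(th,h,s["wrist_force"],s["position"],s["time_s"])
    if h: break
sleep(.2)
q=sense()["position"]; move_l([q[0],q[1],q[2]+.15],feed=.12)
movep(np.array([.45,.0,.38]),RC); 
for c in ("side","top"):
    p,d=camera(c); W=cloud(d,camera_params(c)); Q=(W-CC)@np.c_[CX,CY,Z]
    y=blob(p,(18,150,60),(30,255,255),(0,0,640,480))>0
    P=Q[y&(d>0)&(abs(Q[...,0])<.08)&(abs(Q[...,1])<.085)]
    if len(P)>50:
        m,nn,sd=plane(P); print(c,len(P),m,nn,sd,"angle",np.arctan2(nn[0],nn[2]))
    for o,b in BOX[c].items():
        if o!="pack":
            k=blob(p,*{"stone":((0,110,60),(9,255,255)),"block":((8,140,60),(20,255,255))}[o],b)>0; print(c,o,k.sum(),W[k&(d>0)].mean(0))
    if c=="side": cv2.imwrite("pics/end.png",p[:,:,::-1])
print(sense()["time_s"])
```

```text
0.1 False [-0.5391  0.3363  0.929 ] [ 0.512  -0.2137  0.1134] 27.9417
-0.06 True [-1.7589  0.6617  8.3448] [ 0.5125 -0.2129  0.1025] 28.4167
side 3531 [-0.0037 -0.003   0.0757] [-0.001   0.0001  1.    ] 0.00125537548912824 angle -0.001029104114571748
side stone 2051 [0.5591 0.3044 0.073 ]
side block 1288 [0.5907 0.0927 0.0715]
top 7433 [ 0.0003 -0.0007  0.0776] [-0.0009 -0.0014  1.    ] 0.0013900156294644774 angle -0.0008607892943659904
top stone 1565 [0.5609 0.3025 0.0745]
top block 1420 [0.5934 0.0847 0.0743]
31.4
```

View pics/end.png

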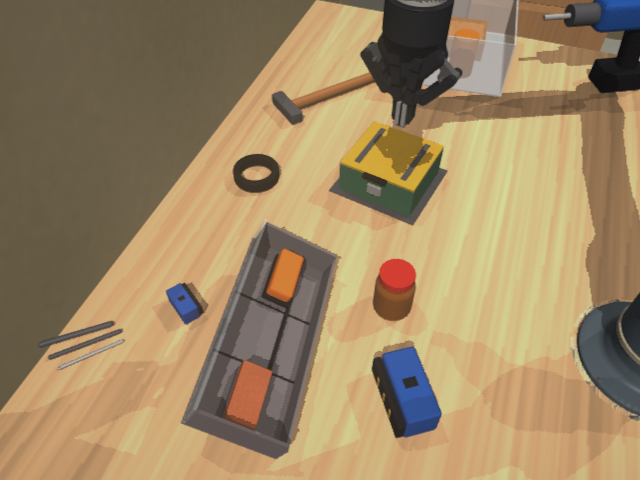

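The lid is flat on the case at (392,150), and the tape (256,173), jar (395,290), block (286,275) and stone (249,393) are where they started. Hand in.

```bash
python3 -c "
from rig import *
print(finish_job())"
```

```text
the job is handed in; nothing more can be done
None
```

The battery pack stands on its base, contacts up, in the case; the lid is shut (measured within 0.002 rad), the other things are where they were, and the job was handed in at about 31 s with no verdict returned.

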